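Put the objective away and click the case shut

TASK

Set the green-banded microscope objective down gently, upright and fully home, in the empty well of the blue-lidded case. Then swing the lid over and press its far edge (the yellow mark) down until the spring catch clicks and holds it shut, never pushing on the case or lid with more than 25 N, and leave the other things where they are.

Things in the scene. Friction and masses are not known exactly. Their poses are not given: they have to be found in the camera images.
- green_obj_mid (a point): centre (half-way up) of the objective to put away: upright cylinder 30 mm in diameter, 60 mm tall, 0.11 to 0.22 kg, lower part bare aluminium, upper part black with a GREEN band 42 to 54 mm above its foot; straight-sided up to 54 mm, then a 22 mm wide nose; foot chamfered. Stands on the bench. z axis along it, upward.
- case: case fixed to the bench: grey block 115 mm (x) by 150 mm (y), 40 mm high, two wells in its top, deep blue lid hinged on its far (+x) side. Origin: centre of the underside; x points from the front (catch side) to the hinge, z up; yaw within 0.3 rad. An orange catch housing, 44 mm wide, 60 mm high, stands 79 to 90 mm in front of the origin. The +y well holds a blue-banded objective.
- free_well (a point): centre of the floor of the empty round well (5 mm in front of the block's middle, 32 mm to its -y side): 33 mm wide, 24 mm deep, small chamfer, floor 16 mm above the bench. A seated objective stands 36 mm proud of the block: hold it by its upper part (over 40 mm above its foot), or the fingers meet the block.
- hinge_mid (a point): middle of the lid's hinge axis, 62.5 mm behind the case's origin and 40 mm above the bench; the axis runs along the case's y.
- lid (a joint): lid angle, rad: 0 shut, grows opening. Starts at 1.6 to 1.8, where it stays and leaves the wells free from above. Shell 129 mm long (hinge to front edge), 162 mm wide, outer top face 46 mm above the hinge axis, skirt 14 mm below it. To shut it, push the outer top face over from behind. A light spring (about 1 N at the edge) lifts it open unless caught. Caught it reads 0 to 0.1.
- lid_edge (a point): yellow mark on the lid's outer top face, mid-width, 10 mm in from the front edge; moves with the lid, z = outward normal. Here the catch resists over about 5 mm, up to 8 to 15 N, then snaps (force drops); 1 to 2 mm on, the lid meets a stiff seal (13 N/mm). The lid angle for this (0 to 0.1) differs by 12 mm at the edge from case to case and cannot be seen beforehand. Above 25 N is too much.
- red_obj_mid (a point): centre of a like objective with a RED band, standing on the bench; leave it alone.
- blue_obj_mid (a point): centre of a like objective with a BLUE band, seated in the case's other well; leave it there.
- chuck: steel wafer chuck, a disc 90 mm in diameter with a boss, 26 mm high; origin under its centre; leave it alone.
- jar: small jar with a blue cap, 56 mm wide and 70 mm high; origin under its centre; leave it alone.
- driver: screwdriver 160 mm long lying on the bench; leave it alone.
- wafer_box: flat round white wafer box, 110 mm in diameter and 18 mm high; origin under its centre; leave it alone.
Things that resemble listed ones, but are neither listed nor needed, are in the scene too. Leave any orange or pink look-alike of the part that bears green_obj_mid alone.

How it is judged:
On the way, in this order (a step that is already met when the one before it is completed fails the run):
1. the green objective stands fully home in the empty well, let go, the lid still open (horizontal distance between green_obj_mid and free_well below 0.004 m and z of green_obj_mid in the frame of free_well below 0.0325 m and angle between green_obj_mid's own z axis and vertical below 0.12 rad and contact force between green_obj and the fingers below 0.05 N and value of joint lid above 0.5 rad), for 0.2 s.
2. the lid has been pressed down to its catch (value of joint lid below 0.13 rad), for 0.1 s.
At the end, for the whole second after the job is handed in: The lid is caught: with the robot clear it stays shut (lid angle below 0.13 rad, at rest). The green objective stands upright (within 0.12 rad) in the empty well, its centre within 4 mm of the well's axis and within 2.5 mm of fully home. No other thing has been moved by more than 25 mm (value of joint lid below 0.13 rad and velocity of joint lid between -0.1 and 0.1 rad/s and horizontal distance between green_obj_mid and free_well below 0.004 m and z of green_obj_mid in the frame of free_well below 0.0325 m and angle between green_obj_mid's own z axis and vertical below 0.12 rad); the robot touches nothing.
It fails at once if the robot pushes on the case or its lid with more than 25 N (contact force between case and the fingers above 25 N or contact force between case and the arm above 25 N).
It fails at once if the objective is slammed into the case with more than 50 N (contact force between green_obj and case above 50 N).
It fails at once if another thing is moved by more than 25 mm (distance of any of red_obj_mid, blue_obj_mid, chuck, jar, driver, wafer_box from where it was at the start of the episode above 0.025 m).
It also fails if it takes over 61 s, if anything falls off the work surface, if the arm or the gripper's body presses on something with over 40 N, if the wrist force passes 120 N, or if a joint passes its speed limit or range.

ROBOT

A 7-joint arm with a two-finger parallel gripper is mounted at the origin on the work surface. World frame = base frame: x ahead of the robot, y to its left, z up, the work surface at z = 0. Lengths are in m, angles in rad, forces in N, time in s.
With the tool pointing down it reaches from about 0.4 to 0.85 m from the base axis. Payload 10.4 kg.
Tool frame: the origin (TCP) lies midway between the tips of the shut fingers; the grasp point (between the pads) lies 19 mm behind it (manip.hold_point_z is the distance from the TCP to the grasp point, in m); z points along the fingers, y is the line along which they close (so a half turn about z gives the same grasp; the last joint's range is limited). The gripper opens to 85 mm and grips with 20 to 120 N. Pads are 22 mm wide; open, the fingers measure 114 mm over their backs; the gripper's body (76 mm by 85 mm) begins 54 mm behind the grasp point. The pads swing forward as they close: fully open they stand 13 mm farther back than shut.
Start: joints at [-1.181, 0.332, -0.065, 1.46, 0.022, 1.35, -0.088], TCP at [0.251, 0.573, 0.231] pointing down, gripper open.
Joint ranges: [-2.6, 2.6], [-0.5, 2.12], [-1.47, 1.34], [0.16, 2.42], [-1.27, 4.41], [0.06, 2.06], [-2.6, 2.6]. Speed limits (rad/s): [2.22, 2.22, 2.79, 2.79, 3.14, 3.14, 3.14].

INTERFACE

Orientations are given as a unit quaternion [x, y, z, w].
In Python, from workcell import manip, eyes, job gives the robot as it stands.
- The arm moves only by the shell command python3 -m crank 'ROWS' [FORCE]. ROWS is JSON, a list that holds one entry, the list of rows, each a list of 7 numbers: the finger opening in cm, from 0 to 8.54, then the shift along the world's x, y, z in cm, then the turn, a rotation vector about the world's x, y, z in degrees. In form: [[[hand, x, y, z, ax, ay, az], ...]]. A call has 1 to 20 rows; each row shifts and turns the commanded pose from where the row before left it; what a row does not reach is not made up. A row lasts 1/8 s, in which the tool goes at most 62.5 mm and 10.7 degrees, less where a joint would pass 70% of its speed; a pose out of reach is approached as far as the arm can. A call with a gripper value outside its range is refused whole. The fingers move at their own pace and stop on an object; FORCE is the grip in N (left out, the last holds). Time passes only in rows, so rows that do not move let the fingers close. It gives the time, the measured TCP pose, the force, the opening and the grip force at its end, in the units of the state.
- manip.get_obs(): the state, without advancing time (a new reading comes with each control period).
- eyes.camera(name): name is "scene" or "side" or "wrist"; returns (picture, depth): 480x640x3 uint8, red, green, blue; 480x640 float32, m along the optical axis (not along the pixel's ray), 0 where there is no reading.
- eyes.camera_params(name): a dict with "fx", "fy", "cx", "cy" (pixels), "world_from_camera" (4x4, takes a point from camera to world coordinates); the wrist camera has in their place "hand_eye" (4x4, takes a point from camera to tool coordinates, whose origin is the TCP and whose axes are the flange's). Camera axes: x right, y down, z forward; pixel columns grow to the right and rows downward; lengths in m; the calibration is good to about 2 mm. A picture is of the moment at which its call begins: read the wrist's pose just before it. camera_params takes no time and is no camera call.
- job.hand_in(): hands the job in; it is judged then, once.
The state is a dict: "clock": time; "joint_pos": joint angles; "joint_velocities": joint speeds; "tau": joint torques, N m; "position": TCP position; "ee_rot": TCP orientation; "ft_force": force on the tool from outside, world axes, zero at the start; "torque": the same for the moment, N m; "grip_width": opening from 0.0 (shut) to 1.0 (fully open); "grasp_force": force on a finger pad.
Only numpy, scipy, OpenCV 4.12 (cv2) and the standard library are available. Lean on these libraries where they do the work, as an engineer would, in place of code of your own. Each camera call takes 0.05 s, during which the arm holds its last target. There are 200 camera calls.

## Working session

There is one attempt and no reset: what is moved stays moved. The work goes in short steps, Python scripts to look and compute and a shell command to move; the robot and the scene stay as the last step left them, time stands still between calls to the robot, and variables do not carry over. Pictures are saved under pics/ and viewed, at most 10 in all, crops included, and the job is handed in when it is done.

```bash
mkdir -p pics; ls
cat > h.py <<'E'
import numpy as np, cv2
from workcell import manip, eyes, job
def pts(n):
    im,d=eyes.camera(n); p=eyes.camera_params(n)
    v,u=np.mgrid[:480,:640]
    c=np.stack([(u-p['cx'])/p['fx']*d,(v-p['cy'])/p['fy']*d,d,np.ones_like(d)],-1)
    return im,d,c@np.array(p['world_from_camera']).T if 'world_from_camera' in p else c
E
python3 - <<'E'
from h import *
for n in ('scene','side'):
    im,d,w=pts(n); cv2.imwrite(f'pics/{n}0.png',im[...,::-1]); np.savez(f'{n}0.npz',im=im,d=d,w=w)
    print(n,np.round(eyes.camera_params(n)['world_from_camera'],3).tolist())
    hsv=cv2.cvtColor(im,cv2.COLOR_RGB2HSV)
    for k,(a,b) in dict(green=(45,80),blue=(100,125),yellow=(24,34),orange=(8,20),red=(0,6),pink=(140,175)).items():
        m=cv2.inRange(hsv,(a,110,60),(b,255,255))
        N,L,s,c=cv2.connectedComponentsWithStats(m)
        for i in range(1,N):
            if s[i,4]>25:
                q=w[(L==i)&(d>0)][:,:3]
                if len(q): print(k,c[i].round(),s[i,4],np.median(q,0).round(3),q.min(0).round(3),q.max(0).round(3))
print(manip.get_obs())
E
```

```text
pics
scene [[-0.753, 0.438, -0.491, 1.093], [0.658, 0.513, -0.551, 0.658], [0.01, -0.738, -0.675, 0.883], [0.0, 0.0, 0.0, 1.0]]
green [296. 161.] 37 [ 0.288 -0.368  0.019] [ 0.27  -0.406 -0.001] [ 0.295 -0.362  0.023]
green [309. 172.] 37 [ 0.291 -0.308  0.018] [ 0.281 -0.32   0.009] [ 0.302 -0.299  0.023]
green [292. 206.] 75 [ 0.443 -0.19   0.05 ] [ 0.42 -0.21  0.04] [ 0.452 -0.181  0.056]
blue [182. 205.] 342 [ 0.642 -0.337  0.068] [ 0.572 -0.454 -0.005] [ 0.665 -0.316  0.073]
blue [339. 298.] 4944 [0.608 0.158 0.154] [ 0.442 -0.089 -0.003] [0.638 0.211 0.171]
blue [387. 301.] 102 [0.502 0.173 0.067] [0.478 0.153 0.056] [0.51  0.182 0.076]
orange [278. 231.] 325 [ 0.512 -0.154  0.035] [ 0.45  -0.237 -0.003] [ 0.523 -0.145  0.062]
orange [406. 282.] 328 [0.415 0.146 0.04 ] [ 0.354  0.079 -0.004] [0.431 0.172 0.062]
red [238. 118.] 113 [ 0.354 -0.527  0.102] [ 0.319 -0.564  0.082] [ 0.369 -0.52   0.116]
red [199. 133.] 122 [ 0.474 -0.526  0.103] [ 0.434 -0.566  0.073] [ 0.489 -0.519  0.117]
red [302. 166.] 42 [ 0.289 -0.338  0.018] [ 0.278 -0.352  0.01 ] [ 0.298 -0.331  0.025]
red [
[... 1471 characters left out ...]
  0.33281605, -0.06467945,  1.46083604,  0.02158263,
        1.3498927 , -0.08850181]), 'joint_velocities': array([-2.72516256e-03, -3.24061399e-03,  9.71910421e-05, -2.06944998e-03,
        8.64032668e-04, -9.65482743e-04,  5.54124654e-05]), 'tau': array([ 1.75509052e-03, -6.26741481e+01,  4.96051228e-02, -3.92428565e+01,
        1.64499145e-02,  6.94318223e-03,  7.52339076e-06]), 'position': array([0.25060357, 0.57220378, 0.23060099]), 'ee_rot': array([ 2.04932895e-01,  9.78775824e-01, -6.19745652e-04, -1.06565852e-04]), 'ft_force': array([ 0.0063266 , -1.26950385,  0.49078325]), 'torque': array([ 0.06784612, -0.00273026, -0.02623344]), 'grasp_force': 0.0, 'grip_width': 0.9973704224872006}
```

Run:
```python
import cv2,numpy as np
a=cv2.imread('pics/scene0.png');b=cv2.imread('pics/side0.png')
cv2.imwrite('pics/v1.png',a)
# enlarged crop of candidates in side view
cv2.imwrite('pics/v2.png',np.hstack([cv2.resize(b[260:400,300:480],None,fx=2.2,fy=2.2,interpolation=2),cv2.resize(b[120:260,230:410],None,fx=2.2,fy=2.2,interpolation=2)]))
```

```text
(no output)
```

View pics/v1.png

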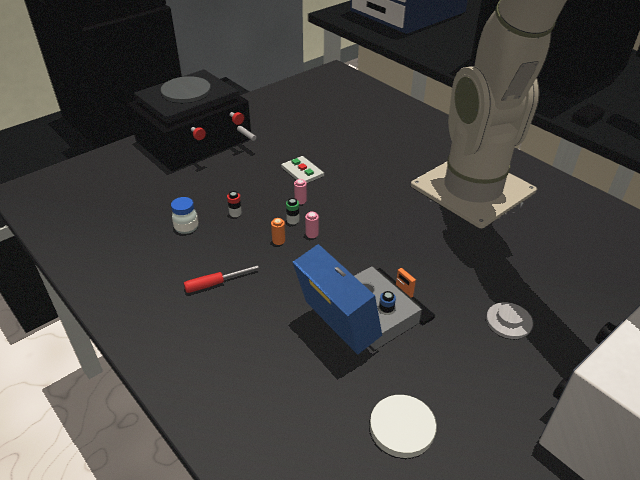

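View pics/v2.png

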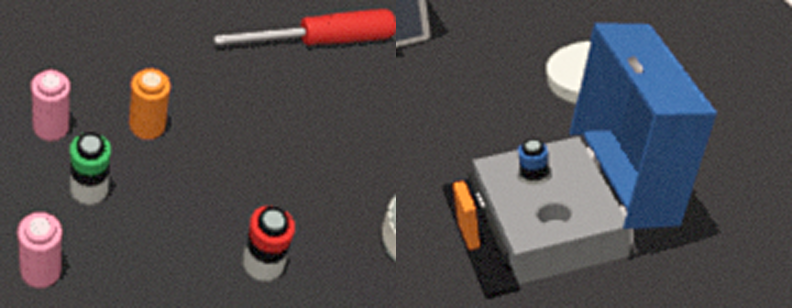

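The part meant is the one with a green ring, black upper part and aluminium foot: scene (292,206), side (340,332), enlarged at crop (90,165). The pink ones at scene (300,190) and (312,224) and the orange one at (278,231) are single-coloured look-alikes. The second crop shows the empty well, the one nearer the side camera.

```bash
cat > fit.py <<'E'
from h import *
from scipy.optimize import least_squares
def circ(P,c0,r=.015,rad=.024):
    q=P[np.hypot(*(P[:,:2]-c0).T)<rad][:,:2]
    return least_squares(lambda c:np.hypot(*(q-c).T)-r,c0,loss='soft_l1',f_scale=.001).x.round(4),len(q)
E
python3 - <<'E'
from fit import *
A=[]
for n in ('scene','side'):
    f=np.load(n+'0.npz'); w=f['w'][...,:3][f['d']>0]; c=f['im'][f['d']>0]; A.append((w,c))
W=np.vstack([a[0] for a in A]);C=np.vstack([a[1] for a in A])
def sel(W,lo,hi): return W[(W[:,2]>lo)&(W[:,2]<hi)]
for n,c0 in dict(green=(.437,-.198),red=(.525,-.305),orange=(.505,-.162),).items():
    for k,V in dict(scene=A[0][0],side=A[1][0],both=W).items(): print(n,k,circ(sel(V,.012,.053),np.array(c0)))
for k,V in dict(scene=A[0][0],side=A[1][0],both=W).items(): print('blue',k,circ(sel(V,.046,.07),np.array((.49,.165))))
# pink
for w,c in A:
    m=(c[:,0]>150)&(c[:,0]-c[:,1].astype(int)>50)&(c[:,2]-c[:,1].astype(int)>10)&(w[:,2]>.01)&(w[:,2]<.065)
    q=w[m]; 
    if len(q):
        _,l,cc=cv2.kmeans(q[:,:2].astype(np.float32),2,None,(3,50,1e-5),5,0); print('pink',cc,len(q))
# block top
from numpy import linalg
for k,(w,c) in zip(('scene','side'),A):
    s=c.max(1).astype(int)-c.min(1)
    m=(s<25)&(abs(w[:,2]-.04)<.003)&(np.hypot(w[:,0]-.49,w[:,1]-.13)<.11)&(c.mean(1)>60)
    q=w[m]; print(k,m.sum(),cv2.minAreaRect((q[:,:2]*1000).astype(np.float32)),np.median(q[:,2]))
    # orange catch top
    h=cv2.cvtColor(c[:,None].astype(np.uint8),cv2.COLOR_RGB2HSV)[:,0]
    o=w[(h[:,0]>7)&(h[:,0]<21)&(h[:,1]>110)&(w[:,1]>.05)&(w[:,2]>.005)&(w[:,0]<.45)&(w[:,0]>.36)&(w[:,1]<.19)]
    print('catch',cv2.minAreaRect((o[:,:2]*1000).astype(np.float32)))
    b=w[(h[:,0]>100)&(h[:,0]<125)&(h[:,1]>110)&(w[:,2]>.02)&(np.hypot(w[:,0]-.58,w[:,1]-.13)<.13)&(w[:,0]>.52)]
    print('lid',b.min(0),b.max(0))
E
```

```text
green scene (array([ 0.4343, -0.1994]), 192)
green side (array([ 0.4344, -0.1963]), 298)
green both (array([ 0.4344, -0.197 ]), 490)
red scene (array([ 0.523 , -0.3106]), 187)
red side (array([ 0.523 , -0.3079]), 322)
red both (array([ 0.523 , -0.3085]), 509)
orange scene (array([ 0.5054, -0.1635]), 194)
orange side (array([ 0.5054, -0.1608]), 273)
orange both (array([ 0.5054, -0.1615]), 467)
blue scene (array([0.4921, 0.1652]), 170)
blue side (array([0.4934, 0.1684]), 130)
blue both (array([0.4925, 0.1667]), 300)
pink [[ 0.4345346  -0.12883772]
 [ 0.37350222 -0.24519934]] 108
pink [[ 0.42739508 -0.13713959]
 [ 0.366814   -0.25209036]] 749
scene 1266 ((486.8821716308594, 134.5338897705078), (153.0771942138672, 100.67900085449219), 84.94977569580078) 0.0390942661144833
catch ((418.0771179199219, 145.58062744140625), (55.26706314086914, 24.340904235839844), 85.14985656738281)
lid [0.55143245 0.0428143  0.02872367] [0.63788007 0.21100148 0.17086548]
side 1833 ((498.0704345703125, 134.26852416992188), (154.24404907226562, 120.9481430053711), 85.5767822265625) 0.03875932439868068
catch ((417.35089111328125, 123.0162353515625), (132.8911895751953, 26.88795280456543), 88.1878662109375)
lid [0.53902528 0.04152887 0.02774045] [0.63631594 0.21312247 0.16909547]
```

```bash
python3 -m crank '[[[5.5,5,0,0,0,0,-6],[5.5,5,-5,0,0,0,-6],[5.5,5,-5,0,0,0,-6],[5.5,3.3,-5,0,0,0,-6],[5.5,0,-6,0,0,0,-6],[5.5,0,-6,0,0,0,-6],[5.5,0,-6,0,0,0,-6],[5.5,0,-6,0,0,0,-6],[5.5,0,-6,0,0,0,-6],[5.5,0,-6,0,0,0,-6],[5.5,0,-6,0,0,0,-6],[5.5,0,-6,0,0,0,-6],[5.5,0,-6,0,0,0,-6],[5.5,0,-6,-3,0,0,-6],[5.5,0,-2,-3,0,0,-6],[5.5,0,0,0,0,0,-6],[5.5,0,0,0,0,0,0],[5.5,0,0,0,0,0,0]]]' 40
python3 - <<'E'
from h import *
from scipy.spatial.transform import Rotation as R
o=manip.get_obs(); im,d=eyes.camera('wrist'); p=eyes.camera_params('wrist')
print(p, manip.hold_point_z, o['joint_pos'].round(3)); cv2.imwrite('pics/w1.png',im[...,::-1]); np.savez('w1.npz',im=im,d=d,pos=o['position'],q=o['ee_rot'])
Rm=R.from_quat(o['ee_rot']).as_matrix(); print(Rm.round(3),o['position'])
E
```

```text
clock: 2.35
position: [0.4223, -0.1815, 0.1736]
ee_rot: [0.864, 0.504, 0.0, 0.0]
ft_force: [-0.0, 0.0, -0.7]
grip_width: 0.646
grasp_force: 0.0
{'fx': 404.6333670842522, 'fy': 404.6333670842522, 'cx': 314.7962850581707, 'cy': 237.24818789578455, 'hand_eye': array([[-2.97995892e-04, -9.64917695e-01, -2.62552381e-01,
         6.61324687e-02],
       [ 9.99999941e-01, -3.32997700e-04,  8.88184625e-05,
         6.42692689e-04],
       [-1.73131845e-04, -2.62552339e-01,  9.64917737e-01,
        -1.40851346e-01],
       [ 0.00000000e+00,  0.00000000e+00,  0.00000000e+00,
         1.00000000e+00]])} 0.0187 [-0.393 -0.025  0.702  1.987  0.017  1.173 -0.213]
[[ 0.492  0.87   0.001]
 [ 0.87  -0.492  0.   ]
 [ 0.     0.    -1.   ]] [ 0.42231333 -0.18146277  0.17360568]
```

View pics/w1.png

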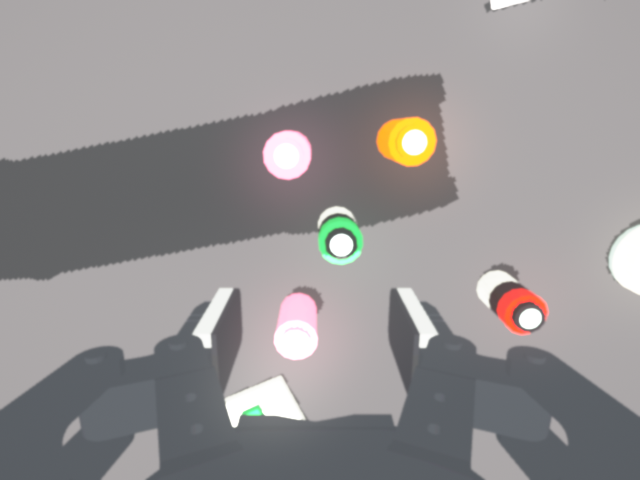

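The wrist view shows the green objective's nose at (341,243), the pinks at (288,155) and (297,325), orange at (410,140) and red at (528,318), so the finger line is clear of all of them.

```bash
cat >> h.py <<'E'
from scipy.spatial.transform import Rotation as R
def wray(u,v,z,pos,q):
    p=eyes.camera_params('wrist'); H=np.array(p['hand_eye']); Rm=R.from_quat(q).as_matrix()
    r=Rm@H[:3,:3]@np.array([(u-p['cx'])/p['fx'],(v-p['cy'])/p['fy'],1]); c=pos+Rm@H[:3,3]
    return c+r*(z-c[2])/r[2]
E
python3 - <<'E'
from h import *
f=np.load('w1.npz'); im=f['im']; hsv=cv2.cvtColor(im,cv2.COLOR_RGB2HSV)
s=im[225:262,322:362]; m=(s.min(2)>185).astype(np.uint8); N,L,st,c=cv2.connectedComponentsWithStats(m); i=1+st[1:,4].argmax(); u,v=c[i]+[322,225]; print(u,v,st[i,4])
print(wray(u,v,.06,f['pos'],f['q']))
E
```

```text
340.78703703703707 244.8125 432
[ 0.43371344 -0.1973383   0.06      ]
```

```bash
python3 -m crank '[[[5.5,1.2,-1.6,0,0,0,0],[5.5,0,0,-4,0,0,0],[5.5,0,0,-4,0,0,0],[5.5,0,0,-4,0,0,0],[5.5,0,0,-2.65,0,0,0],[5.5,0,0,0,0,0,0],[2.5,0,0,0,0,0,0],[2.5,0,0,0,0,0,0],[2.5,0,0,0,0,0,0],[2.5,0,0,0,0,0,0],[2.5,0,0,0,0,0,0]]]' 40
```

```text
clock: 3.78
position: [0.435, -0.1978, 0.0282]
ee_rot: [0.864, 0.503, 0.001, 0.0]
ft_force: [-2.1, 1.5, 8.2]
grip_width: 0.335
grasp_force: 39.4
```

```bash
python3 -m crank '[[[2.5,0,0,2,0,0,0],[2.5,0,0,5,0,0,0],[2.5,0,0,5,0,0,0],[2.5,0.4,2,2,0,0,9.5],[2.5,0.4,2,0,0,0,9.5],[2.5,0.4,2,0,0,0,9.5],[2.5,0.4,2,0,0,0,9.5],[2.5,0.4,2,0,0,0,9.5],[2.5,0.4,2,0,0,0,9.5],[2.5,0.4,2,0,0,0,9.5],[2.5,0.4,2,0,0,0,9.5],[2.5,0.4,2,0,0,0,9.5],[2.5,0.4,2,0,0,0,9.5],[2.5,0.4,2,0,0,0,9.5],[2.5,0.8,2,0,0,0,9.5],[2.5,0,1,0,0,0,0],[2.5,0,0,0,0,0,0],[2.5,0,0,0,0,0,0]]]' 40
python3 - <<'E'
from h import *
o=manip.get_obs(); im,d=eyes.camera('wrist'); cv2.imwrite('pics/w2.png',im[...,::-1]); np.savez('w2.npz',im=im,d=d,pos=o['position'],q=o['ee_rot'])
print(R.from_quat(o['ee_rot']).as_matrix().round(3),o['position'],o['joint_pos'].round(2))
E
```

```text
clock: 6.02
position: [0.4859, 0.0513, 0.167]
ee_rot: [0.051, 0.999, 0.0, 0.0]
ft_force: [-0.0, -0.0, -1.5]
grip_width: 0.337
grasp_force: 39.6
[[-0.995  0.102  0.   ]
 [ 0.102  0.995  0.   ]
 [-0.     0.    -1.   ]] [0.48594723 0.05133585 0.16702176] [-0.66  0.07  0.48  1.92 -0.04  1.16  1.31]
```

View pics/w2.png

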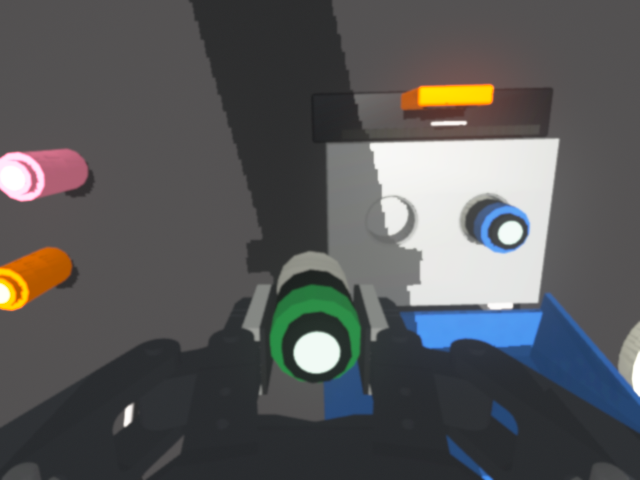

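Run:
```python
from h import *
from scipy.optimize import least_squares
f=np.load('w2.npz'); im=f['im'];d=f['d'];pos=f['pos'];q=f['q']
def noseat(u0,v0,z,r=25):
    s=im[v0-r:v0+r,u0-r:u0+r]; m=(s.min(2)>190).astype(np.uint8);N,L,st,c=cv2.connectedComponentsWithStats(m);i=1+st[1:,4].argmax();u,v=c[i]+[u0-r,v0-r];return u,v,wray(u,v,z,pos,q)
bl=noseat(510,232,.076); print('blue',bl)
print('held nose',noseat(317,353,pos[2]-.0282+.06))
p=eyes.camera_params('wrist');H=np.array(p['hand_eye']);Rm=R.from_quat(q).as_matrix()
v,u=np.mgrid[:480,:640]; c=np.stack([(u-p['cx'])/p['fx']*d,(v-p['cy'])/p['fy']*d,d],-1)
w=c@(Rm@H[:3,:3]).T+pos+Rm@H[:3,3]
print('top z',np.median(w[160:190,400:460,2]))
z0=np.median(w[160:190,400:460,2])
m=((w[...,2]<z0-.003)&(d>0)).astype(np.uint8); m[:, :355]=0; m[:,430:]=0; m[:185]=0;m[255:]=0
N,L,st,cc=cv2.connectedComponentsWithStats(m); i=1+st[1:,4].argmax(); print(cc[i],st[i])
ct=max(cv2.findContours((L==i).astype(np.uint8),0,1)[0],key=len)[:,0]
P=np.array([wray(a,b,.04,pos,q)[:2] for a,b in ct])
r=least_squares(lambda x:np.hypot(P[:,0]-x[0],P[:,1]-x[1])-x[2],[*P.mean(0),.0165],loss='soft_l1',f_scale=.0005); print('well',r.x, np.abs(r.fun).mean(),r.cost)
# block corners: edges via top mask
t=(abs(w[...,2]-z0)<.003)&(im.min(2)>70); k=w[t][:,:2]; k=k[(k[:,0]>.4)&(k[:,1]>.03)]
print('rect',cv2.minAreaRect((k*1000).astype(np.float32)))
```

```text
blue (np.float64(520.9100449775112), np.float64(239.44677661169416), array([0.49700205, 0.17288355, 0.076     ]))
held nose (np.float64(316.34857934857934), np.float64(352.0887040887041), array([0.48589202, 0.05139336, 0.19882176]))
top z 0.03820128094230338
[390.2460733  220.31297266] [ 366  198   49   47 1719]
well [0.48652156 0.10218691 0.01575468] 0.00021562055422250608 4.548504238582638e-06
rect ((512.9674072265625, 135.6385955810547), (155.1991729736328, 150.67169189453125), 85.54081726074219)
```

```bash
python3 -m crank '[[[2.5,0.06,2.5,0,0,0,0],[2.5,0,2.59,0,0,0,0],[2.5,0,0,0,0,0,0],[2.5,0,0,-3,0,0,0],[2.5,0,0,-3,0,0,0],[2.5,0,0,-3,0,0,0],[2.5,0,0,-0.3,0,0,0],[2.5,0,0,0,0,0,0]]]' 40
python3 - <<'E'
from h import *
o=manip.get_obs(); im,d=eyes.camera('wrist'); b,_=eyes.camera('side'); print(o['position'])
cv2.imwrite('pics/w3.png',np.hstack([cv2.resize(im[180:400,210:430],(400,400))[...,::-1],cv2.resize(b[140:240,230:330],(400,400))[...,::-1]]))
E
```

```text
clock: 7.08
position: [0.4872, 0.1026, 0.0747]
ee_rot: [0.05, 0.999, 0.0, 0.0]
ft_force: [0.8, -0.1, -1.2]
grip_width: 0.337
grasp_force: 39.7
[0.48721815 0.1025686  0.07474344]
```

View pics/w3.png

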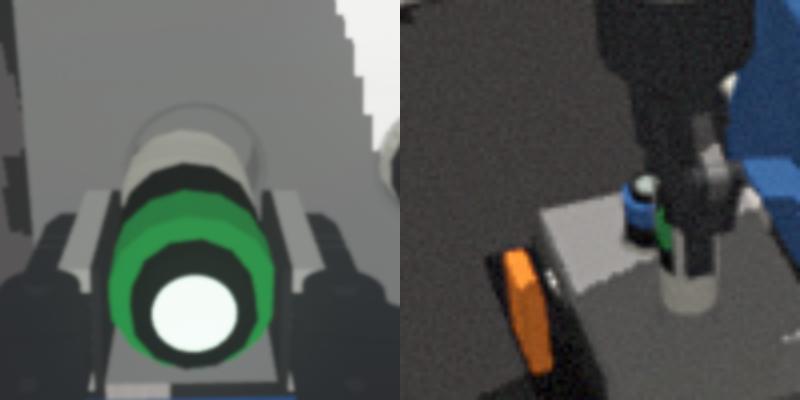

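The foot is centred over the well, whose rim shows as an arc around it, with no contact yet.

```bash
python3 -m crank '[[[2.5,-0.06,-0.03,-0.5,0,0,0],[2.5,0,0,-0.3,0,0,0],[2.5,0,0,-0.3,0,0,0],[2.5,0,0,0,0,0,0]]]' 40; python3 -m crank '[[[2.5,0,0,-0.3,0,0,0],[2.5,0,0,-0.3,0,0,0],[2.5,0,0,-0.3,0,0,0],[2.5,0,0,0,0,0,0]]]' 40
```

```text
clock: 7.68
position: [0.4863, 0.1033, 0.0628]
ee_rot: [0.049, 0.999, 0.0, 0.0]
ft_force: [1.5, 2.8, -2.6]
grip_width: 0.342
grasp_force: 39.5
clock: 8.18
position: [0.4862, 0.1033, 0.0536]
ee_rot: [0.049, 0.999, 0.0, 0.0]
ft_force: [1.8, 5.8, -2.9]
grip_width: 0.337
grasp_force: 39.3
```

```bash
python3 -m crank '[[[2.5,0.02,0.05,0,0,0,0],[2.5,0,0,-0.3,0,0,0],[2.5,0,0,-0.3,0,0,0],[2.5,0,0,-0.15,0,0,0],[2.5,0,0,0,0,0,0]]]' 40; python3 -m crank '[[[2.5,0,0,-0.1,0,0,0],[2.5,0,0,-0.1,0,0,0],[2.5,0,0,0,0,0,0]]]' 40
```

```text
clock: 8.8
position: [0.4862, 0.1033, 0.0462]
ee_rot: [0.049, 0.999, -0.0, -0.0]
ft_force: [1.8, 3.6, -1.8]
grip_width: 0.341
grasp_force: 39.7
clock: 9.18
position: [0.4863, 0.1034, 0.0444]
ee_rot: [0.049, 0.999, 0.0, 0.0]
ft_force: [0.5, 3.5, 0.0]
grip_width: 0.338
grasp_force: 39.9
```

```bash
python3 -m crank '[[[2.5,0,0,-0.1,0,0,0],[2.5,0,0,0,0,0,0]]]' 40; python3 -m crank '[[[2.9,0,0,0,0,0,0],[3.2,0,0,0,0,0,0],[4.2,0,0,0,0,0,0],[4.2,0,0,0,0,0,0],[4.2,0,0,0,0,0,0],[4.2,0,0,0,0,0,0]]]' 20
```

```text
clock: 9.43
position: [0.4867, 0.1033, 0.0441]
ee_rot: [0.049, 0.999, 0.0, 0.0]
ft_force: [-2.1, 2.3, 10.7]
grip_width: 0.338
grasp_force: 40.9
clock: 10.18
position: [0.4863, 0.1033, 0.0433]
ee_rot: [0.049, 0.999, -0.0, -0.0]
ft_force: [0.4, 0.3, 0.9]
grip_width: 0.49
grasp_force: 0.0
```

```bash
python3 -m crank '[[[4.2,0,0,2,0,0,0],[4.2,0,0,3,0,0,0],[4.2,0,0,5,0,0,0],[4.2,0,0,6,0,0,0],[4.2,-1,0,6,0,0,0],[4.2,-4,0,0,0,0,0],[4.2,0,0,0,0,0,0]]]' 20
python3 - <<'E'
from h import *
o=manip.get_obs(); im,d=eyes.camera('wrist'); pos,q=o['position'],o['ee_rot']; print(pos,o['joint_pos'].round(2))
cv2.imwrite('pics/w4.png',im[...,::-1])
p=eyes.camera_params('wrist');H=np.array(p['hand_eye']);Rm=R.from_quat(q).as_matrix()
v,u=np.mgrid[:480,:640]; c=np.stack([(u-p['cx'])/p['fx']*d,(v-p['cy'])/p['fy']*d,d],-1)
w=c@(Rm@H[:3,:3]).T+pos+Rm@H[:3,3]
for n,c0 in dict(g=(.4865,.1025),b=(.492,.166)).items():
    m=(np.hypot(w[...,0]-c0[0],w[...,1]-c0[1])<.02)&(w[...,2]>.069); print(n,m.sum(),np.median(w[m],0).round(4),w[m].max(0).round(4))
for n in('scene','side'):
    im,d,w=pts(n); h=cv2.cvtColor(im,cv2.COLOR_RGB2HSV); w=w[...,:3]
    b=w[(h[...,0]>100)&(h[...,0]<125)&(h[...,1]>110)&(w[...,2]>.02)&(np.hypot(w[...,0]-.58,w[...,1]-.13)<.13)&(w[...,0]>.52)]
    y=w[(h[...,0]>20)&(h[...,0]<36)&(h[...,1]>90)&(w[...,2]>.1)&(w[...,0]>.55)&(w[...,0]<.7)]
    print(n,len(b),'yellow',len(y),y.mean(0) if len(y) else '')
    Y=np.array([.085,.996]);X=np.array([.996,-.085]);O=np.array([.4945,.1340])
    x=(b[:,:2]-O)@X-.0625; yy=(b[:,:2]-O)@Y
    s=(abs(yy)<.07)
    for z in np.arange(.03,.18,.02):
        k=s&(abs(b[:,2]-z)<.01)
        if k.sum()>5: print(round(z,3),k.sum(),np.percentile(x[k],[2,50,98]).round(4))
    print('ymin/max',np.percentile(yy,[1,99]))
E
```

```text
clock: 11.05
position: [0.435, 0.1036, 0.2641]
ee_rot: [0.049, 0.999, 0.001, 0.0]
ft_force: [1.2, 1.2, -0.5]
grip_width: 0.49
grasp_force: 0.0
[0.43501841 0.10356517 0.26412428] [-0.77 -0.11  0.4   1.87  0.04  1.37  1.1 ]
g 552 [0.4861 0.1013 0.0743] [0.501  0.1149 0.0767]
b 545 [0.4915 0.1661 0.0742] [0.5063 0.1807 0.0767]
scene 4922 yellow 83 [0.62969147 0.12523147 0.14579871]
0.03 81 [0.045  0.0468 0.0485]
0.05 178 [0.0477 0.0503 0.053 ]
0.07 193 [0.0524 0.0549 0.0573]
0.09 205 [0.057  0.0599 0.0623]
0.11 203 [0.0618 0.0644 0.0669]
0.13 182 [0.0664 0.0686 0.0715]
0.15 1014 [0.0443 0.0635 0.0749]
0.17 1172 [0.0167 0.0338 0.0549]
ymin/max [-0.07696989  0.08282297]
side 4014 yellow 2 [0.59866787 1.32982736 0.10254646]
0.03 281 [0.0016 0.0264 0.0445]
0.05 252 [0.0006 0.0104 0.0487]
0.07 88 [0.0484 0.0509 0.0538]
0.09 47 [0.0519 0.0546 0.0566]
0.15 398 [0.0465 0.0622 0.0741]
0.17 546 [0.0151 0.0309 0.0504]
ymin/max [-0.08075105  0.08217964]
```

View pics/w4.png

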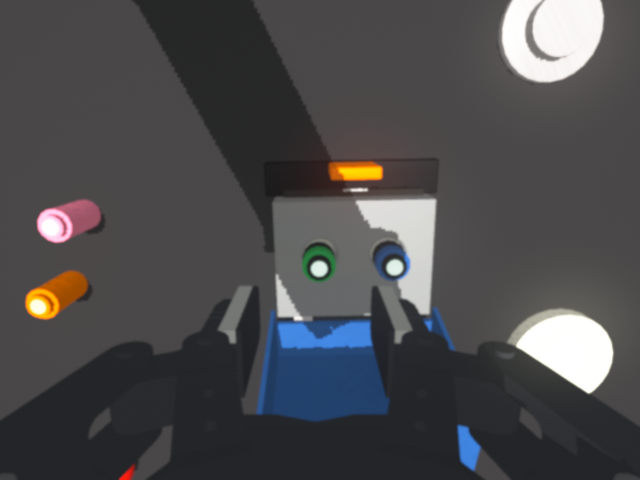

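The objective is seated: the green nose at (319,268) is at the same height as the blue one at (394,266). The lid stands at about 1.79 rad, with the yellow mark at (0.630, 0.125, 0.146). Next I go over the lid with the fingers shut and down behind it.

```bash
python3 -m crank '[[[0,4.6,0.3,0,0,0,0],[0,4.6,0.3,0,0,0,0],[0,4.6,0.3,0,0,0,0],[0,4.6,0.3,0,0,0,0],[0,4.6,0.3,0,0,0,0],[0,0.5,0,0,0,0,0.8],[0,0,0,0,0,0,0],[0,0,0,-4,0,0,0],[0,0,0,-4,0,0,0],[0,0,0,-4,0,0,0],[0,0,0,-0.5,0,0,0],[0,0,0,0,0,0,0]]]' 20
python3 - <<'E'
from h import *
o=manip.get_obs(); p=o['position']; print(p, o['joint_pos'].round(2))
hg=np.array([.5563,.1285]); x=np.array([.9966,-.083])
print('TCP hx,hy',(p[:2]-hg)@x,(p[:2]-hg)@[.083,.9966])
for s in (.110,):
  for th in np.arange(1.8,-.01,-.1):
    hx=-s*np.cos(th)+.046*np.sin(th)+.011; z=.04+s*np.sin(th)+.046*np.cos(th); print(round(th,2),(hg+hx*x).round(4),round(z,4),round(hx,4))
im,d=eyes.camera('side'); cv2.imwrite('pics/s5.png',cv2.resize(im[60:260,220:460],None,fx=2.5,fy=2.5)[...,::-1])
E
```

```text
clock: 12.7
position: [0.6716, 0.1184, 0.1401]
ee_rot: [0.042, 0.999, 0.0, 0.001]
ft_force: [-0.3, 0.5, 0.3]
grip_width: -0.001
grasp_force: 0.0
[0.67155626 0.11843468 0.14009828] [-0.58  0.55  0.48  1.43 -0.26  1.23  1.42]
TCP hx,hy 0.11569980556392956 -0.000464830465862965
1.8 [0.6368 0.1218] 0.1367 0.0808
1.7 [0.6268 0.1226] 0.1432 0.0708
1.6 [0.6163 0.1235] 0.1486 0.0602
1.5 [0.6052 0.1244] 0.153 0.0491
1.4 [0.5938 0.1254] 0.1562 0.0376
1.3 [0.5821 0.1264] 0.1583 0.0259
1.2 [0.5703 0.1273] 0.1592 0.014
1.1 [0.5584 0.1283] 0.1589 0.0021
1.0 [0.5466 0.1293] 0.1574 -0.0097
0.9 [0.535  0.1303] 0.1548 -0.0213
0.8 [0.5238 0.1312] 0.151 -0.0326
0.7 [0.5129 0.1321] 0.146 -0.0435
0.6 [0.5027 0.133 ] 0.1401 -0.0538
0.5 [0.493  0.1338] 0.1331 -0.0635
0.4 [0.4841 0.1345] 0.1252 -0.0724
0.3 [0.4761 0.1352] 0.1165 -0.0805
0.2 [0.4689 0.1358] 0.1069 -0.0877
0.1 [0.4628 0.1363] 0.0968 -0.0939
-0.0 [0.4576 0.1367] 0.086 -0.099
```

View pics/s5.png

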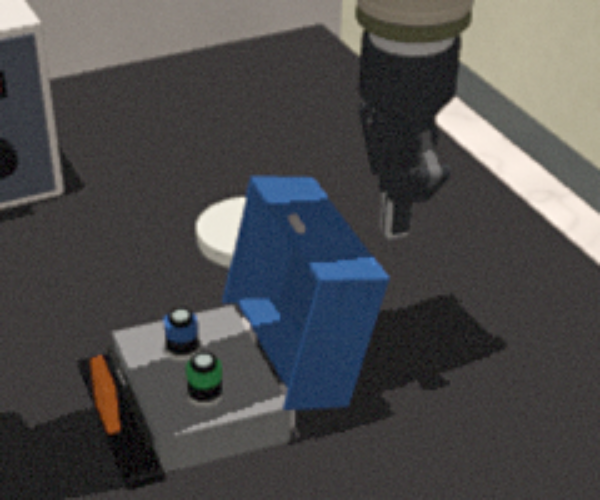

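The picture shows the tool behind the open lid, clear of it, with both objectives upright in the wells.

```bash
python3 -m crank '[[[0,-1,0.1,0,0,0,0],[0,-1,0.1,0,0,0,0],[0,-1,0.1,0,0,0,0],[0,-0.6,0,0.1,0,0,0],[0,-0.6,0,0.2,0,0,0],[0,-0.6,0,0.2,0,0,0]]]' 20
python3 -m crank '[[[0,-0.6,0.05,0.3,0,0,0],[0,-0.6,0.05,0.3,0,0,0],[0,-0.6,0.05,0.3,0,0,0]]]'
```

```text
clock: 13.5
position: [0.623, 0.1213, 0.1436]
ee_rot: [0.042, 0.999, 0.0, 0.0]
ft_force: [1.4, -0.5, 0.8]
grip_width: -0.001
grasp_force: 0.1
clock: 13.88
position: [0.6049, 0.1228, 0.1526]
ee_rot: [0.042, 0.999, 0.0, -0.0]
ft_force: [1.1, 0.5, 0.2]
grip_width: -0.001
grasp_force: 0.1
```

```bash
python3 -m crank '[[[0,-0.7,0.06,0.2,0,0,0],[0,-0.7,0.06,0.2,0,0,0],[0,-0.7,0.06,0.13,0,0,0],[0,-0.7,0.06,0.08,0,0,0],[0,-0.7,0.06,0.05,0,0,0]]]'
python3 -m crank '[[[0,-0.7,0.06,0,0,0,0],[0,-0.7,0.06,-0.05,0,0,0],[0,-0.7,0.06,-0.1,0,0,0],[0,-0.7,0.06,-0.13,0,0,0],[0,-0.7,0.06,-0.17,0,0,0]]]'
python3 - <<'E'
from h import *
im,d,w=pts('scene'); cv2.imwrite('pics/s6.png',cv2.resize(im[180:380,260:500],None,fx=2.5,fy=2.5)[...,::-1])
E
```

```text
clock: 14.5
position: [0.5698, 0.1259, 0.159]
ee_rot: [0.042, 0.999, 0.0, -0.0]
ft_force: [0.8, -0.4, -0.1]
grip_width: 0.001
grasp_force: 0.2
clock: 15.12
position: [0.5348, 0.1289, 0.1544]
ee_rot: [0.042, 0.999, 0.0, -0.0]
ft_force: [0.5, 0.4, 0.6]
grip_width: -0.001
grasp_force: 0.3
```

View pics/s6.png

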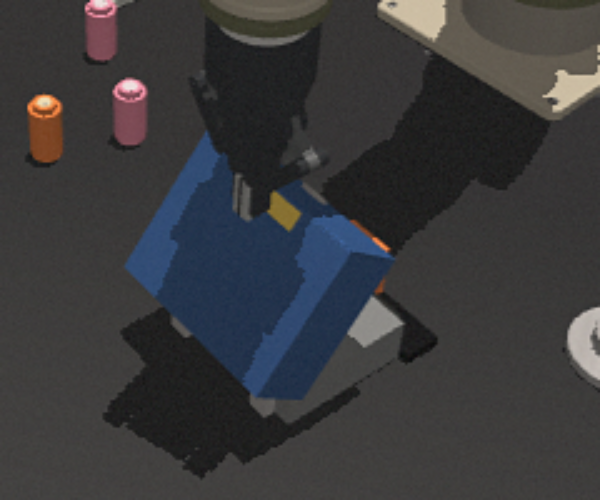

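The lid is following at about 0.9 rad. The yellow mark at (285,210) lies just ahead of the fingertips at (255,212).

```bash
python3 -m crank '[[[0,-0.7,0.1,-0.2,0,0,0],[0,-0.7,0.1,-0.28,0,0,0],[0,-0.7,0.1,-0.33,0,0,0],[0,-0.7,0.1,-0.37,0,0,0],[0,-0.7,0.1,-0.45,0,0,0],[0,-0.68,0.1,-0.5,0,0,0]]]'
python3 -m crank '[[[0,-0.55,0.1,-0.5,0,0,0],[0,-0.55,0.1,-0.5,0,0,0],[0,-0.5,0.1,-0.55,0,0,0],[0,-0.45,0.1,-0.55,0,0,0]]]'
```

```text
clock: 15.92
position: [0.493, 0.1349, 0.1329]
ee_rot: [0.042, 0.999, 0.0, -0.0]
ft_force: [0.3, -1.0, 0.4]
grip_width: -0.0
grasp_force: 0.4
clock: 16.42
position: [0.4727, 0.1389, 0.1118]
ee_rot: [0.042, 0.999, 0.0, -0.0]
ft_force: [-0.6, -0.8, 0.9]
grip_width: 0.001
grasp_force: 0.4
```

```bash
python3 -m crank '[[[0,-0.5,0.05,0,0,0,0],[0,-0.5,0,-0.2,0,0,0],[0,-0.4,0,-0.3,0,0,0],[0,-0.2,0,-0.35,0,0,0]]]'
python3 -m crank '[[[0,0,0,-0.2,0,0,0],[0,0,0,-0.2,0,0,0]]]'
```

```text
clock: 16.92
position: [0.4567, 0.1395, 0.1036]
ee_rot: [0.042, 0.999, 0.0, -0.0]
ft_force: [-0.4, 0.4, 1.3]
grip_width: 0.0
grasp_force: 0.6
clock: 17.18
position: [0.457, 0.1393, 0.0995]
ee_rot: [0.042, 0.999, -0.0, -0.0]
ft_force: [-0.9, -0.4, 1.8]
grip_width: -0.003
grasp_force: 0.6
```

```bash
for i in 1 2 3; do python3 -m crank '[[[0,0,0,-0.1,0,0,0]]]' | grep -E 'position|ft_f'; done
```

```text
position: [0.457, 0.1393, 0.0985]
ft_force: [-1.0, -0.1, 2.1]
position: [0.4571, 0.1393, 0.0976]
ft_force: [-0.7, 0.1, 1.0]
position: [0.4569, 0.1394, 0.0967]
ft_force: [-4.0, -1.0, 7.7]
```

```bash
for i in 1 2; do python3 -m crank '[[[0,0,0,-0.05,0,0,0],[0,0,0,0,0,0,0]]]' | grep -E 'position|ft_f'; done
```

```text
position: [0.4569, 0.1393, 0.0965]
ft_force: [-4.4, -0.8, 8.2]
position: [0.4568, 0.1394, 0.0962]
ft_force: [-6.2, -0.2, 10.7]
```

```bash
for i in 1 2; do python3 -m crank '[[[0,0,0,-0.05,0,0,0],[0,0,0,0,0,0,0]]]' | grep -E 'position|ft_f'; done
```

```text
position: [0.4565, 0.1394, 0.0957]
ft_force: [-6.3, -1.5, 12.6]
position: [0.4563, 0.1394, 0.0952]
ft_force: [-8.7, -1.2, 14.8]
```

The x force is friction from not following the arc, so I relieve it by moving x along with z.

```bash
python3 -m crank '[[[0,-0.1,0,0,0,0,0],[0,0,0,0,0,0,0]]]' | grep -E 'position|ft_f'; python3 -m crank '[[[0,-0.06,0,-0.03,0,0,0],[0,0,0,0,0,0,0]]]' | grep -E 'position|ft_f'
```

```text
position: [0.4562, 0.1394, 0.0953]
ft_force: [-3.0, -1.2, 10.6]
position: [0.4561, 0.1394, 0.0953]
ft_force: [-2.6, -0.5, 9.2]
```

```bash
for i in 1 2 3; do python3 -m crank '[[[0,-0.03,0,-0.05,0,0,0],[0,0,0,0,0,0,0]]]' | grep -E 'position|ft_f'; done
```

```text
position: [0.4559, 0.1394, 0.0948]
ft_force: [-2.6, -1.2, 11.1]
position: [0.4557, 0.1395, 0.0944]
ft_force: [-2.0, -0.5, 11.1]
position: [0.4555, 0.1395, 0.094]
ft_force: [-2.0, -1.7, 11.7]
```

```bash
for i in 1 2 3; do python3 -m crank '[[[0,-0.03,0,-0.05,0,0,0],[0,0,0,0,0,0,0]]]' | grep -E 'position|ft_f'; done
```

```text
position: [0.4546, 0.1394, 0.0926]
ft_force: [1.1, 0.5, 2.7]
position: [0.4545, 0.1394, 0.0923]
ft_force: [0.3, -0.0, 5.1]
position: [0.4545, 0.1395, 0.092]
ft_force: [1.0, -0.4, 7.9]
```

Snap: the force fell from 11.7 to 2.7 N, then rose again on the seal. I back off and check.

```bash
python3 -m crank '[[[0,0,0,0.3,0,0,0],[0,0,0,1,0,0,0],[0,0,0,4,0,0,0],[0,0,0,5,0,0,0],[0,-2,0,5,0,0,0],[0,-5,0,0,0,0,0],[0,0,0,0,0,0,0],[0,0,0,0,0,0,0]]]'
python3 - <<'E'
from h import *
for n in('scene','side'):
    im,d,w=pts(n); h=cv2.cvtColor(im,cv2.COLOR_RGB2HSV); w=w[...,:3]
    if n=='side': cv2.imwrite('pics/s7.png',im[...,::-1])
    m=(h[...,0]>20)&(h[...,0]<36)&(h[...,1]>90)&(w[...,2]>.07)&(w[...,2]<.15)&(abs(w[...,0]-.45)<.05)&(abs(w[...,1]-.135)<.05); print(n,m.sum(),w[m].mean(0) if m.any() else '')
    k=(h[...,0]>100)&(h[...,0]<125)&(h[...,1]>110)&(w[...,2]>.075)&(w[...,2]<.14)&(abs(w[...,0]-.5)<.09)&(abs(w[...,1]-.135)<.07)
    q=w[k]; r=(q[:,:2]-[.5563,.1285])@[.9966,-.083]; print(np.polyfit(r,q[:,2],1),k.sum())
E
```

```text
clock: 21.55
position: [0.3838, 0.1393, 0.2447]
ee_rot: [0.042, 0.999, 0.0, 0.0]
ft_force: [0.9, 0.7, -0.1]
grip_width: 0.002
grasp_force: 0.0
scene 186 [0.44286609 0.13873508 0.09247702]
[-0.06846674  0.08445965] 3587
side 138 [0.44264059 0.13821489 0.09217059]
[-0.03943887  0.08560189] 2367
```

View pics/s7.png

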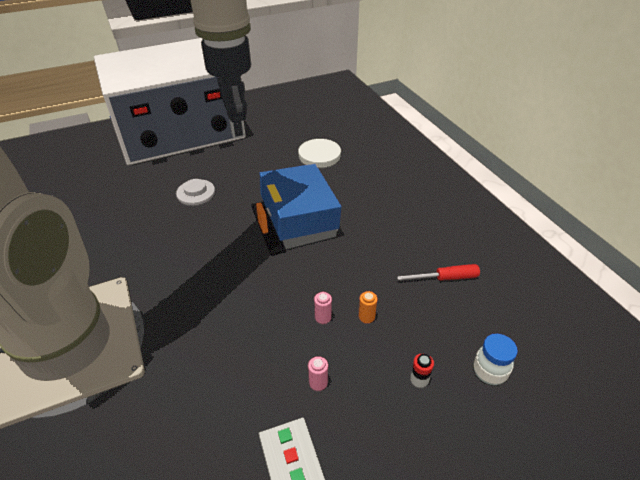

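The picture shows the lid shut at (300,200), at about 0.05 rad with the mark at z = 0.092, and staying shut with the robot clear. The other things have not moved.

```bash
python3 -c "
from workcell import job
print(job.hand_in())"
```

```text
the job is handed in; nothing more can be done
None
```

I handed the job in at about 21.7 s: the green objective is fully home in the empty well, the lid is caught shut at about 0.05 rad with pressing readings no higher than about 17 N, and nothing else was visibly moved; the hand-in did not report a verdict.

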